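# Set the seed hopper: beaker under the spout, slide gate out to the red marker

### The arm

A 6-joint arm with a two-finger parallel gripper is mounted at the origin on a cart in front of the work surface, level with it; the furniture and walls round the work are solid. World frame = base frame: x ahead of the robot, y to its left, z up, the work surface at z = 0. Lengths are in m, angles in rad, forces in N, time in s.
With the tool pointing down it reaches from about 0.375 to 0.975 m from the base axis. Payload 3.8 kg.
Tool frame: the origin (TCP) lies on the centre line of the jaws, within the pads' length; the fingertips stand 17 mm ahead of it and the grasp point (between the pads) lies 2 mm behind it (tips_ahead is the distance from the TCP to the fingertips, in m); z points along the fingers, y is the direction in which the jaws open and shut (so a half turn about z gives the same grasp; the last joint's range is limited). The gripper opens to 88 mm and grips with 3 to 60 N. Pads are 18 mm wide; open, the fingers measure 123 mm over their backs; the gripper's body (75 mm by 187 mm) begins 45 mm behind the grasp point.
Start: joints at [-1.251, 0.264, 1.604, -0, 1.274, -0.037], TCP at [0.236, -0.632, 0.233] pointing down, gripper open.
Joint ranges: [-2.63, 2.63], [-0.94, 2.18], [0.31, 2.57], [-1.31, 4.45], [0, 2.66], [-2.55, 2.55]. Speed limits (rad/s): [2.57, 2.57, 3.14, 3.14, 3.14, 3.14].

### API

Orientations are given as a rotation vector (axis times angle).
In Python, from cell import * gives the robot as it stands. Calls block until the motion is done:
- move_pose(position, orientation): joint-space move of the TCP to a pose.
- movel(position, frame=None, vel=0.15): straight line of the TCP; frame=None keeps the orientation; vel is the mean speed in m/s.
- move_joints(angles): joint-space move.
- ungrasp() and close(newtons=None): open the fingers fully, or close them until they stop; newtons is the grip in N (None keeps the last).
- hold(seconds).
- ik(position, orientation): joint angles nearest the present ones, or None.
- snapshot(name): name is "scene" or "side" or "wrist"; returns a dict with "color" (480x640x3 uint8, red, green, blue), "depth" (480x640 float32, m along the optical axis (not along the pixel's ray), 0 where there is no reading), "camera_matrix" (3x3 intrinsics, pixels), "rvec" (rotation vector, rad) and "tvec" (3), from world to camera coordinates, as OpenCV has them. Camera axes: x right, y down, z forward; pixel columns grow to the right and rows downward; lengths in m; the calibration is good to about 2 mm. A picture is of the moment at which its call begins.
A pose or a line that the arm cannot do raises IKError and nothing moves.
- close_job(): hands the job in, once; it reports no verdict.
Readings, each from a call of its own:
- get_clock(): time.
- get_q(): joint angles.
- get_joint_vel(): joint speeds.
- get_tau(): joint torques, N m.
- get_position(): TCP position.
- get_orientation(): TCP orientation.
- get_wrist_force(): force on the tool from outside, world axes, zero at the start.
- get_torque(): the same for the moment, N m.
- get_finger_gap(): finger opening in m.
Only numpy, scipy, OpenCV 4.12 (cv2) and the standard library are available. Lean on these libraries where they do the work, as an engineer would, in place of code of your own. Each camera call takes 0.05 s, during which the arm holds its last target.

### The job

Get the empty seed hopper ready for filling: stand the small glass beaker that is near the two jars upright on the table, centred under the hopper's spout, and only then pull the stiff slide gate out by its blue knob until the yellow pointer on the gate lines up with the red marker on the rail. Leave the marker where it is set, do not shift the jars, the yellow carton or the blue slide case, and let go of everything at the end.

Things in the scene. Friction and masses are not known exactly. Their poses are not given: they have to be found in the camera images.
- hopper: Seed hopper on a stand, fixed to the table, with only clear table under and in front of its spout. Origin on the table straight below the spout; z up; front (open) side is -x; the gate slides out to -y. Two aluminium rails at x = -34 to -24 and +24 to +34 mm, y = -175 to +45 mm, heights 184 to 198 mm; a cover over them to 204 mm, y = -45 to +45 mm.
- spout (a point): Centre of the steel spout's lower end, 168 mm above the table, on the hopper's z axis; outer radius 27 mm. The funnel overhangs the beaker's place: lean the gripper some 45 degrees away to the hopper's front (-x).
- gate (a joint): How far the slide gate is pulled out to the hopper's -y (m), 0 = shut, at most 0.075. Stiff: dry sliding friction of about 12 N; it stays where it is left.
- knob (a point): Middle of the upright blue knob on the gate plate, 225 mm above the table; 98 mm to the hopper's -y of the spout axis when shut; moves with the gate. Round stem 20 mm across, bare from heights 199 to 247 mm, with a 26 mm cap, 5 mm thick, on top. Axes as the hopper's.
- pointer (a point): Tip of the yellow pointer fixed to the gate, beside the front (-x) rail; 36 mm to the hopper's -x and, when shut, 55 mm to -y of the spout axis, 195 mm up; moves with the gate.
- marker_line (a point): Middle of the red marker (6 mm wide along y, 10 mm deep, heights 172 to 190 mm) clamped on the front rail, 25 to 55 mm to the hopper's -y of the pointer when the gate is shut. Axes as the hopper's. The gate is set when the pointer is level with this point along the hopper's y.
- beaker: Small clear glass beaker, the only one near the hopper: 56 mm across, 72 mm high, open top, 65 to 120 g. Origin at the centre of its underside, z up. Starts upright, left on the table, in one of three spots shared with the two jars. Pick it with the gripper leaning already, across its body near the rim, so that it stands upright when set under the spout with that lean.
- jar_1: Round specimen jar with a cream lid, 49 mm across, 68 mm high; origin at the centre of its underside. Not to be shifted.
- jar_2: A second such jar, same size. Not to be shifted.
- yellow_box: Yellow carton, 45 x 45 x 52 mm high; origin at the centre of its underside. Front, near the middle. Not to be shifted.
- slide_case: Flat blue slide case, 94 x 117 x 38 mm high; origin at the centre of its underside. Right. Not to be shifted.
- funnel (a point): Centre of the white round funnel's rim, 300 mm above the table, on the hopper's z axis. Outer radius 30 mm at height 204 mm, flaring straight to 78 mm at 262 mm, then upright to the rim. It crowds the shut gate's knob: lean the gripper 35 to 45 degrees away from it, to the hopper's -y or -y and somewhat -x.
- foot (a point): Top centre of the stand's small dark foot behind the spout, 112 mm to the hopper's +x and 14 mm up; the foot measures 95 mm along x and 90 mm along y. Steel column on it, radius 11 mm, 314 mm high, 125 mm to +x of the spout axis, joined to the gate box by an arm at heights 176 to 206 mm.
Mind the look-alikes: they are no part of the job. What is shaped like the beaker but pink or purple is not meant.

How it is judged:
On the way, in this order (a step that is already met when the one before it is completed fails the run):
1. the beaker stands released under the spout while the gate is still shut (horizontal distance between beaker and spout below 0.015 m and height (world z) of beaker below 0.006 m and angle between beaker's own z axis and vertical below 0.08 rad and value of joint gate below 0.005 m and contact force between the fingers and beaker below 0.1 N), for 0.2 s.
2. the gate is pulled out so that the pointer is at the red marker (y of pointer in the frame of marker_line between -0.005 and 0.005 m), for 0.2 s.
At the end, for the whole second after the job is handed in: The beaker stands upright on the table with its centre within 15 mm of the spout's axis, and the gate's yellow pointer is within 5 mm of the red marker along the rail, everything at rest (all of step 2 and horizontal distance between beaker and spout below 0.015 m and height (world z) of beaker below 0.006 m and angle between beaker's own z axis and vertical below 0.08 rad and linear speed of beaker below 0.02 m/s and velocity of joint gate below 0.003 m/s); the robot touches nothing.
It fails at once if a jar, the yellow carton or the slide case is shifted by more than 30 mm (distance of any of jar_1, jar_2, yellow_box, slide_case from where it was at the start of the episode above 0.03 m).
It fails at once if the red marker is shifted (distance of marker_line from where it was at the start of the episode above 0.004 m).
It fails at once if the gate is opened while the beaker is not under the spout (value of joint gate above 0.015 m and horizontal distance between beaker and spout above 0.025 m).
It also fails if it takes over 59 s, if anything falls off the work surface, if the arm or the gripper's body presses on something with over 40 N, if the wrist force passes 120 N, or if a joint passes its speed limit or range.

## Working session

There is one attempt and no reset: what is moved stays moved. The work goes in short steps, each a Python script; the robot and the scene stay as the last script left them, time stands still between calls to the robot, and variables do not carry over. Pictures are saved under pics/ and viewed, and the job is handed in when it is done.

```bash
mkdir -p pics; ls
python3 - <<'E'
from cell import *
import cv2,numpy as np
for n in("scene","side","wrist"):
    s=snapshot(n); cv2.imwrite(f"pics/a_{n}.png",s["color"][:,:,::-1]); np.savez(f"a_{n}.npz",**s)
    R=cv2.Rodrigues(np.array(s["rvec"]))[0]; print(n,(-R.T@np.array(s["tvec"]).ravel()).round(3),R[2].round(3),s["camera_matrix"][0,0])
print(get_clock(),get_orientation(),get_finger_gap())
E
```

```text
pics
scene [-0.294 -0.305  1.238] [ 0.55   0.306 -0.777] 468.89542265395954
side [1.177 0.987 1.154] [-0.479 -0.587 -0.653] 487.96356579904074
wrist [ 0.303 -0.608  0.384] [-0.259 -0.095 -0.961] 419.52163766781746
0.15 [-3.09000731e+00 -5.57138327e-01  4.02146573e-04] 0.08798847900018193
```

View pics/a_scene.png

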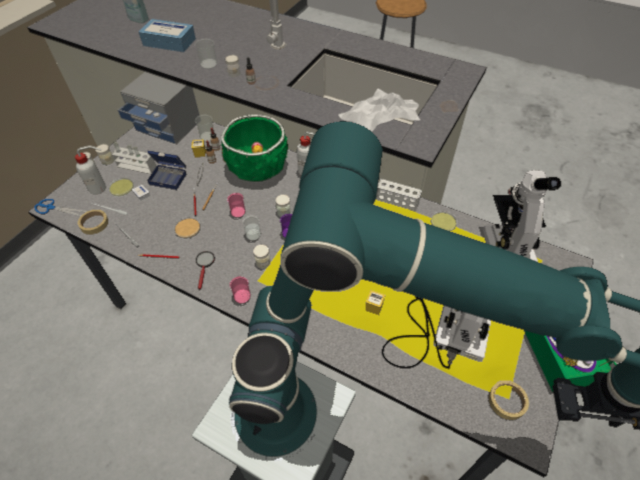

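View pics/a_side.png

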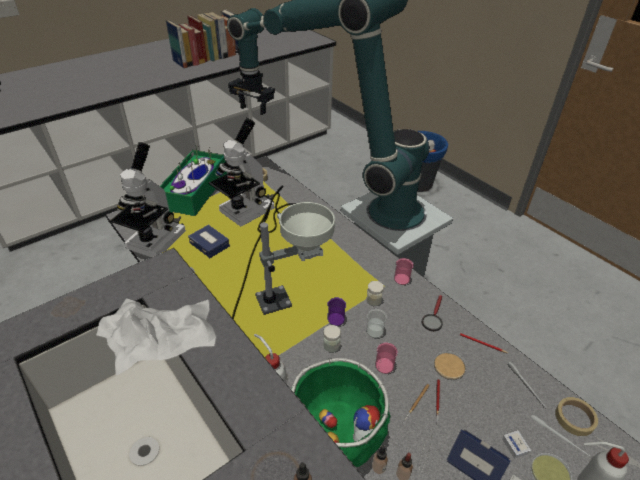

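View pics/a_wrist.png

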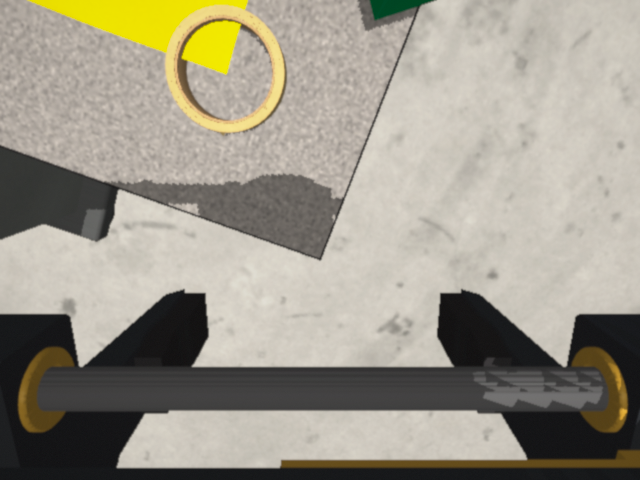

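The beaker is at scene (252,229) and side (376,323), between the cream-lidded jars. The arm hides the hopper in the scene view; in the side view its funnel is at (307,222) and its foot at (273,300). I'll do rough localisation first.

```bash
cat > h.py <<'E'
import cv2,numpy as np
class V:
    def __init__(s,d):
        s.d=d; s.K=np.array(d["camera_matrix"]); s.r=np.array(d["rvec"]).astype(float).ravel(); s.t=np.array(d["tvec"]).astype(float).ravel()
        s.R=cv2.Rodrigues(s.r)[0]; s.c=-s.R.T@s.t; s.im=np.array(d["color"]); s.z=np.array(d["depth"])
    def ray(s,u,v): return s.R.T@np.linalg.solve(s.K,np.array([u,v,1.]))
    def plane(s,u,v,h): 
        r=s.ray(u,v); return s.c+r*(h-s.c[2])/r[2]
    def pix(s,p): 
        q=s.K@(s.R@np.array(p).reshape(-1,3).T+s.t[:,None]); return (q[:2]/q[2]).T
    def dep(s,u,v): return s.c+s.ray(u,v)*s.z[int(v),int(u)]
    def cloud(s):
        vv,uu=np.mgrid[:480,:640]; P=np.linalg.solve(s.K,np.stack([uu.ravel(),vv.ravel(),np.ones(uu.size)]))*s.z.ravel()
        return ((s.R.T@(P-s.t[:,None])).T).reshape(480,640,3)
def load(n): return V(dict(np.load(n)))
E
python3 - <<'E'
from h import *
a=load("a_scene.npz");b=load("a_side.npz")
for n,V_,l in (("sc",a,[(282,201,.068),(261,249,.068),(252,222,.072),(375,297,.052)]),("si",b,[(375,287,.068),(332,331,.068),(376,314,.072),(307,218,.3),(273,293,.014),(209,238,.038)])):
    for u,v,h in l: print(n,u,v,V_.plane(u,v,h).round(3))
cv2.imwrite("pics/z_side.png",cv2.resize(b.im[180:380,220:440,::-1],None,fx=3,fy=3,interpolation=cv2.INTER_CUBIC))
cv2.imwrite("pics/z_scene.png",cv2.resize(a.im[170:330,200:400,::-1],None,fx=3,fy=3,interpolation=cv2.INTER_CUBIC))
E
```

```text
sc 282 201 [0.596 0.339 0.068]
sc 261 249 [0.391 0.291 0.068]
sc 252 222 [0.468 0.375 0.072]
sc 375 297 [ 0.408 -0.093  0.052]
si 375 287 [0.39  0.291 0.068]
si 332 331 [0.602 0.342 0.068]
si 376 314 [0.464 0.374 0.072]
si 307 218 [0.528 0.129 0.3  ]
si 273 293 [0.626 0.081 0.014]
si 209 238 [ 0.67  -0.25   0.038]
```

View pics/z_side.png

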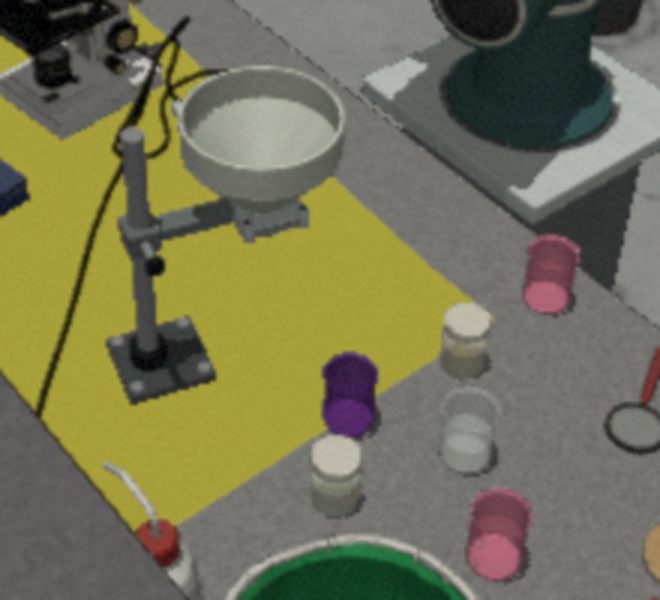

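View pics/z_scene.png

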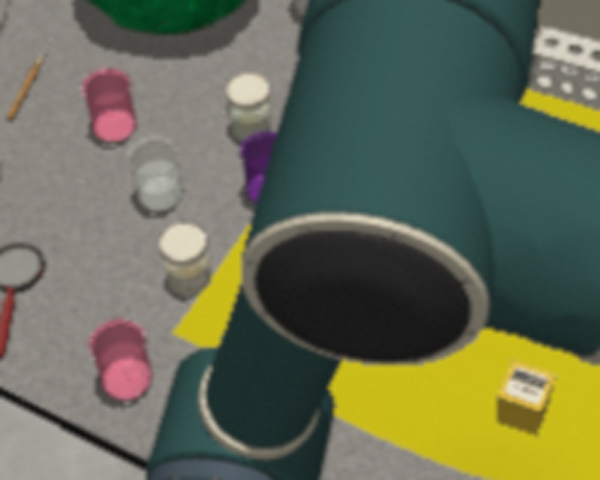

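```bash
cat >> h.py <<'E'
from scipy.spatial.transform import Rotation as Rot
def ori(d,lean,xup):
    """tool points along horizontal dir d (2-vector, the way gripper reaches) and down; lean from vertical in deg"""
    d=np.array([d[0],d[1],0.])/np.linalg.norm(d); l=np.radians(lean)
    z=np.sin(l)*d-np.cos(l)*np.array([0,0,1.]); x=np.cos(l)*d+np.sin(l)*np.array([0,0,1.])
    if not xup: x=-x
    return Rot.from_matrix(np.stack([x,np.cross(z,x),z],1)).as_rotvec(), z
E
python3 - <<'E'
from h import *
from cell import *
a=load("a_scene.npz");b=load("a_side.npz")
print("purple",b.plane(337,312,.036).round(3),a.plane(288,226,.036).round(3)," pink",b.plane(386,358,.036).round(3),a.plane(237,205,.036).round(3),b.plane(403,271,.036).round(3),a.plane(241,290,.036).round(3))
hx=np.array([.898,-.44]); hy=np.array([.44,.898]); S=np.array([.528,.129]); B=np.array([.466,.374])
for lean in(45,50):
  for xup in(0,1):
    o,z=ori(hx,lean,xup); p=np.r_[S,.055]+z*.002
    for k in (0,.06,.12,.2): 
        q=ik((p-np.r_[hx,0]*k+[0,0,k*.3]).tolist(),o.tolist()); print("place",lean,xup,k,None if q is None else np.round(q,2))
for lean in (40,):
  for az in np.arange(-45,46,15):
    c,s=np.cos(np.radians(az)),np.sin(np.radians(az)); d=np.array([c*-hy[0]*-1-s*-hy[1]*-1,0])
    d=np.array([c*hy[0]-s*hy[1],s*hy[0]+c*hy[1]])
    for xup in(0,1):
      o,z=ori(d,lean,xup); q=ik(np.r_[S-hy*.098,.222].tolist(),o.tolist()); print("knob",az,xup,None if q is None else np.round(q,2))
for ang in range(-40,121,10):
  d=[np.cos(np.radians(ang)),np.sin(np.radians(ang))]
  for xup in(0,1):
    o,z=ori(d,45,xup); q=ik((np.r_[B,.055]).tolist(),o.tolist()); q2=ik((np.r_[B,.055]-z*.12).tolist(),o.tolist()); print("pick",ang,xup,None if q is None else np.round(q,2),q2 is not None)
E
```

```text
purple [0.528 0.277 0.036] [0.533 0.28  0.036]  pink [0.526 0.485 0.036] [0.532 0.486 0.036] [0.245 0.274 0.036] [0.251 0.276 0.036]
place 45 0 0 None
place 45 0 0.06 [ 0.73  0.04  2.44 -1.24  0.77  0.61]
place 45 0 0.12 [ 0.89 -0.03  2.46 -1.11  0.88  0.6 ]
place 45 0 0.2 [ 1.12 -0.1   2.46 -0.96  1.05  0.62]
place 45 1 0 None
place 45 1 0.06 [ 0.73  0.04  2.44 -1.24  0.77 -2.54]
place 45 1 0.12 [ 0.89 -0.03  2.46 -1.11  0.88 -2.55]
place 45 1 0.2 [ 1.12 -0.1   2.46 -0.96  1.05 -2.52]
place 50 0 0 None
place 50 0 0.06 None
place 50 0 0.12 [ 0.95  0.01  2.48 -1.21  0.94  0.74]
place 50 0 0.2 [ 1.18 -0.04  2.46 -1.03  1.1   0.74]
place 50 1 0 None
place 50 1 0.06 None
place 50 1 0.12 [ 0.95  0.01  2.48 -1.21  0.94 -2.4 ]
place 50 1 0.2 [ 1.18 -0.04  2.46 -1.03  1.1  -2.4 ]
knob -45 0 [-0.2  -0.51  2.46  0.57  0.65 -2.47]
knob -45 1 [-0.2  -0.51  2.46  0.57  0.65  0.67]
knob -30 0 None
knob -30 1 [-0.35 -0.41  2.41  0.76  0.85  0.2 ]
knob -15 0 None
knob -15 1 [-0.43 -0.29  2.32  0.8   1.04 -0.11]
knob 0 0 None
knob 0 1 [-0.45 -0.16  2.22  0.76  1.19 -0.33]
knob 15 0 None
knob 15 1 [-0
[... 1156 characters left out ...]
 [0.38 0.1  2.42 1.66 0.46 2.53] False
pick 60 1 [ 0.38  0.1   2.42  1.66  0.46 -0.61] True
pick 70 0 [0.3  0.15 2.36 1.45 0.6  2.54] False
pick 70 1 [ 0.3   0.15  2.36  1.45  0.6  -0.6 ] True
pick 80 0 [0.25 0.21 2.29 1.28 0.74 2.52] False
pick 80 1 [ 0.25  0.21  2.29  1.28  0.74 -0.62] True
pick 90 0 [0.22 0.27 2.21 1.14 0.86 2.49] False
pick 90 1 [ 0.22  0.27  2.21  1.14  0.86 -0.65] True
pick 100 0 [0.21 0.33 2.12 1.02 0.98 2.45] True
pick 100 1 [ 0.21  0.33  2.12  1.02  0.98 -0.69] True
pick 110 0 [0.21 0.39 2.03 0.91 1.08 2.4 ] True
pick 110 1 [ 0.21  0.39  2.03  0.91  1.08 -0.74] True
pick 120 0 [0.23 0.45 1.94 0.82 1.19 2.36] True
pick 120 1 [ 0.23  0.45  1.94  0.82  1.19 -0.79] True
```

Run:
```python
from h import *
from cell import *
o=get_orientation()
movel([0.17,-0.45,0.5],vel=.25)
q=list(get_q()); print(np.round(q,3),get_position())
for nm,j in(("b",-0.35),("c",0.75)):
    q[0]=j; move_joints(q)
    for n in("scene","side","wrist"):
        s=snapshot(n); cv2.imwrite(f"pics/{nm}_{n}.png",s["color"][:,:,::-1]); np.savez(f"{nm}_{n}.npz",**s)
print(get_clock())
S=np.array([.528,.129])
for lean in(38,42,45):
  for ang in range(-70,1,5):
    o,z=ori([np.cos(np.radians(ang)),np.sin(np.radians(ang))],lean,0)
    p=np.r_[S,.055]+z*.002; q=ik(p.tolist(),o.tolist()); p2=p-[z[0]*.2,z[1]*.2,-.04]; q2=ik(p2.tolist(),o.tolist())
    if q is not None: print(lean,ang,np.round(q,2),q2 is not None)
```

```text
[-1.261 -0.153  1.568 -0.     1.729 -0.047] [ 0.17002108 -0.45012526  0.49822348]
5.3
38 -70 [ 0.58  0.34  2.04 -0.75  1.08  0.7 ] True
38 -65 [ 0.59  0.31  2.08 -0.79  1.03  0.66] True
38 -60 [ 0.59  0.28  2.12 -0.83  0.99  0.63] True
38 -55 [ 0.59  0.25  2.16 -0.87  0.94  0.59] True
38 -50 [ 0.59  0.22  2.19 -0.91  0.88  0.55] True
38 -45 [ 0.58  0.19  2.23 -0.96  0.83  0.51] True
38 -40 [ 0.57  0.16  2.27 -1.    0.77  0.47] True
38 -35 [ 0.56  0.13  2.3  -1.05  0.71  0.43] True
38 -30 [ 0.54  0.11  2.34 -1.1   0.65  0.38] True
38 -25 [ 0.51  0.08  2.37 -1.14  0.58  0.33] True
38 -20 [ 0.48  0.05  2.4  -1.19  0.51  0.28] True
38 -15 [ 0.45  0.02  2.43 -1.23  0.44  0.23] True
38 -10 [ 0.41  0.    2.45 -1.27  0.36  0.16] False
38 -5 [ 0.36 -0.02  2.47 -1.3   0.28  0.09] False
42 -70 [ 0.61  0.37  2.03 -0.8   1.12  0.76] True
42 -65 [ 0.62  0.34  2.07 -0.84  1.08  0.73] True
42 -60 [ 0.62  0.31  2.12 -0.89  1.03  0.7 ] True
42 -55 [ 0.63  0.28  2.16 -0.94  0.98  0.68] True
42 -50 [ 0.63  0.25  2.2  -0.99  0.92  0.65] True
42 -45 [ 0.62  0.22  2.24 -1.05  0.87  0.62] True
42 -40 [ 0.61  0.19  2.28 -1.1   0.81  0.59] True
42 -35 [ 0.6   0.16  2.32 -1.16  0.75  0.56] True
42 -30 [ 0.58  0.13  2.36 -1.23  0.69  0.54] True
42 -25 [ 0.55  0.09  2.4  -1.29  0.62  0.51] True
45 -70 [ 0.63  0.4   2.02 -0.83  1.16  0.81] True
45 -65 [ 0.64  0.37  2.07 -0.88  1.11  0.78] True
45 -60 [ 0.65  0.34  2.11 -0.93  1.06  0.76] True
45 -55 [ 0.65  0.31  2.16 -0.99  1.01  0.74] True
45 -50 [ 0.65  0.27  2.2  -1.04  0.96  0.72] True
45 -45 [ 0.65  0.24  2.25 -1.1   0.9   0.7 ] True
45 -40 [ 0.64  0.21  2.29 -1.17  0.84  0.68] True
45 -35 [ 0.63  0.18  2.33 -1.24  0.78  0.66] True
45 -5 [ 0.41 -0.    2.53  4.4   0.36  0.69] False
45 0 [ 0.35 -0.02  2.55  4.18  0.28  0.8 ] False
```

View pics/b_wrist.png

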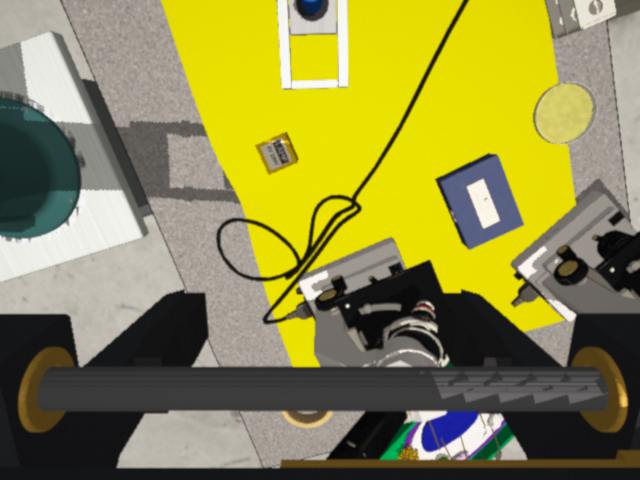

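View pics/c_wrist.png

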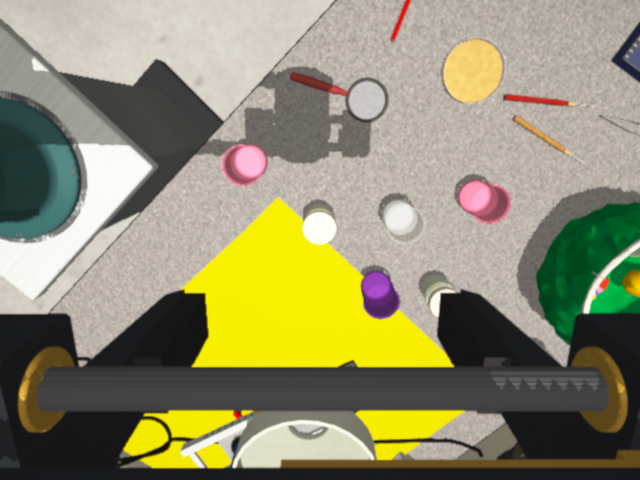

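View pics/c_scene.png

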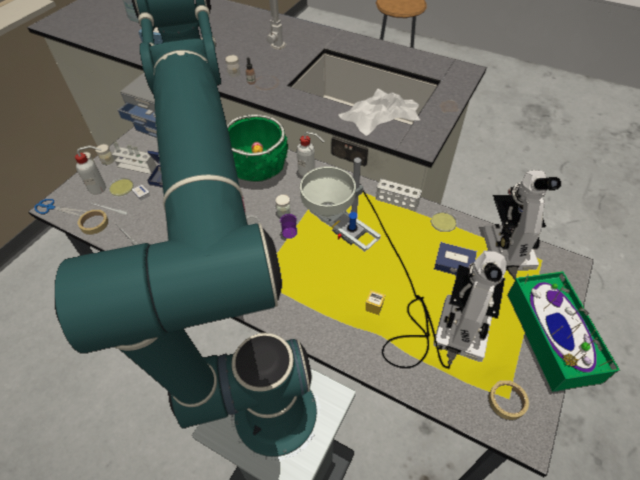

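View pics/b_scene.png

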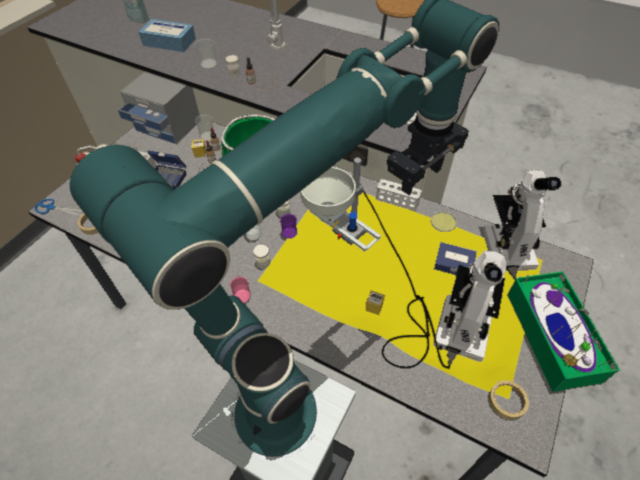

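The scene view now shows the funnel at (328,188), the knob at (352,220), the rails and the red marker at about (340,237). In the wrist view the beaker is at (400,217). I'll take one wrist view over the gate for the marker.

Run:
```python
from h import *
from cell import *
q=list(get_q()); q[0]=-0.12; move_joints(q); nm="d"
for n in("scene","wrist"):
        s=snapshot(n); cv2.imwrite(f"pics/{nm}_{n}.png",s["color"][:,:,::-1]); np.savez(f"{nm}_{n}.npz",**s)
print(get_clock())
c=load("c_scene.npz")
cv2.imwrite("pics/c_z.png",cv2.resize(c.im[150:270,280:400,::-1],None,fx=5,fy=5,interpolation=cv2.INTER_CUBIC))
```

```text
6.9
```

View pics/d_wrist.png

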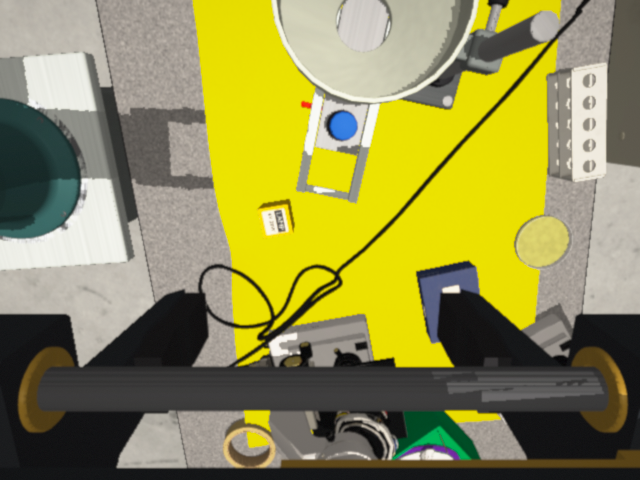

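View pics/c_z.png

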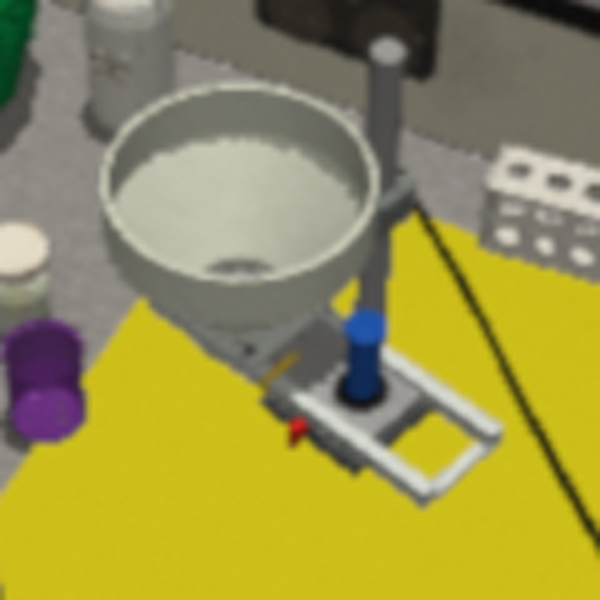

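The wrist view shows the knob cap at (343,125), the red marker at (306,104) and the rail ends at about (300–355,195). In the scene crop the yellow pointer is at about (280,370) and the red marker at (298,430). Next I compute positions.

Run:
```python
from h import *
def mask(im,f,box):
    h=cv2.cvtColor(im,cv2.COLOR_RGB2HSV).astype(int); m=f(h); k=np.zeros(m.shape,bool); x0,y0,x1,y1=box; k[y0:y1,x0:x1]=m[y0:y1,x0:x1]; return k
red=lambda h:((h[...,0]<8)|(h[...,0]>172))&(h[...,1]>140)&(h[...,2]>90)
blue=lambda h:(h[...,0]>95)&(h[...,0]<125)&(h[...,1]>130)&(h[...,2]>60)
d=load("d_wrist.npz");c=load("c_scene.npz");ds=load("d_scene.npz");b=load("b_scene.npz"); si=load("a_side.npz")
def cen(k): v,u=np.nonzero(k); return u.mean(),v.mean(),len(u),u.min(),u.max(),v.min(),v.max()
for n,V,bm,bk in(("wr",d,(290,90,325,115),(310,95,370,150)),("sc",c,(330,228,350,245),(340,205,365,240)),("scd",ds,(330,228,350,245),(340,205,365,240))):
    m=cen(mask(V.im,red,bm)); k=cen(mask(V.im,blue,bk)); print(n,"marker",np.round(m,1),V.plane(m[0],m[1],.186).round(4),"blue",np.round(k,1),V.plane(k[0],k[1],.252 if n=="wr" else .225).round(4))
# knob top circle in scene: cap centre
# funnel rim by depth: points with height .285-.305
for n,V in(("d",d),("c",c),("si",si),("ds",ds)):
    P=V.cloud(); 
    k=(V.z>0)&(np.hypot(P[...,0]-.528,P[...,1]-.129)<.1)&(abs(P[...,2]-.300)<.004)
    Q=P[k][:,:2]
    if len(Q)<20: print(n,len(Q)); continue
    A=np.c_[2*Q,np.ones(len(Q))]; s=np.linalg.lstsq(A,(Q**2).sum(1),rcond=None)[0]; 
    (cx,cy),r=cv2.minEnclosingCircle(Q.astype(np.float32)); print(n,"rim",len(Q),s[:2].round(4),np.sqrt(s[2]+s[0]**2+s[1]**2).round(4),(cx,cy,r))
    k=(V.z>0)&(np.hypot(P[...,0]-.64,P[...,1]-.075)<.06)&(abs(P[...,2]-.314)<.006); Q=P[k]; print("  column",len(Q),Q.mean(0).round(4))
P=d.cloud(); k=(d.z>0)&(abs(P[...,2]-.198)<.005)&(np.hypot(P[...,0]-.45,P[...,1]+.0)<.15); Q=P[k]; print(len(Q))
hxs=cv2.minAreaRect(Q[:,:2].astype(np.float32)); print("rails",hxs)
```

```text
wr marker [305.9 104.3  34.  302.  310.  102.  107. ] [0.4686 0.0562 0.186 ] blue [342.5 125.2 627.  329.  356.  111.  139. ] [0.503  0.0331 0.252 ]
sc marker [339.3 234.9   9.  338.  341.  234.  236. ] [0.4701 0.059  0.186 ] blue [352.2 220.1 106.  349.  356.  212.  229. ] [0.5071 0.0376 0.225 ]
scd marker [339.3 234.9   9.  338.  341.  234.  236. ] [0.4701 0.059  0.186 ] blue [352.3 220.1 106.  349.  356.  212.  229. ] [0.5072 0.0375 0.225 ]
d rim 1706 [0.5301 0.1261] 0.0751 (0.5297040343284607, 0.12213985621929169, 0.07733789831399918)
  column 853 [0.6492 0.0926 0.3139]
c rim 260 [0.5277 0.1301] 0.0754 (0.5264548659324646, 0.130745068192482, 0.08066436648368835)
  column 41 [0.6465 0.0957 0.3134]
si rim 266 [0.5307 0.1301] 0.0759 (0.5324457883834839, 0.12828242778778076, 0.08224929124116898)
  column 45 [0.652  0.0968 0.3134]
ds rim 265 [0.5282 0.1298] 0.0755 (0.5288909077644348, 0.1300780475139618, 0.08016883581876755)
  column 39 [0.6462 0.0961 0.3133]
4693
rails ((0.5071021318435669, 0.04506076127290726), (0.18003851175308228, 0.06879714131355286), 74.30484008789062)
```

Run:
```python
from h import *
from cell import *
a=load("a_scene.npz");b=load("a_side.npz")
print(a.plane(251.3,221.7,.072).round(4),b.plane(376.7,315.7,.072).round(4),a.plane(252.7,233.3,.003).round(4),b.plane(375.7,331.7,.003).round(4))
S=np.array([.5293,.1298]); B=np.array([.466,.374])
for lean,ang in((45,-38),(45,-35),(43,-33),(43,-30),(42,-28)):
    r=np.radians(ang); d=np.array([np.cos(r),np.sin(r)]); o,z=ori(d,lean,0)
    f=lambda p:(lambda q:None if q is None else np.round(q,2))(ik(p.tolist(),o.tolist()))
    G=np.r_[S,.046]+z*.002; print(lean,ang,"place",f(G),"back",[f(G-np.r_[d,0]*k+[0,0,.02]) is not None for k in(0,.05,.1,.15,.2,.25)])
    G=np.r_[B,.046]+z*.002; print("   pick",f(G),[f(G-z*.13+[0,0,k]) is not None for k in(0,.1,.2)],[f(G+[0,0,k]) is not None for k in (.02,.1,.2)])
```

```text
[0.4675 0.378  0.072 ] [0.4668 0.3799 0.072 ] [0.4716 0.3854 0.003 ] [0.4661 0.3842 0.003 ]
45 -38 place [ 0.63  0.22  2.31 -1.21  0.81  0.7 ] back [True, True, True, True, True, True]
   pick [ 1.05  0.44  1.98 -0.91  1.09  0.74] [True, True, True] [True, True, True]
45 -35 place [ 0.63  0.2   2.33 -1.26  0.78  0.69] back [True, True, True, True, True, True]
   pick [ 1.05  0.42  2.01 -0.94  1.05  0.73] [True, True, True] [True, True, True]
43 -33 place [ 0.6   0.17  2.34 -1.24  0.73  0.62] back [True, True, True, True, True, True]
   pick [ 1.03  0.39  2.03 -0.94  1.01  0.68] [True, True, True] [True, True, True]
43 -30 place [ 0.59  0.15  2.36 -1.28  0.69  0.61] back [True, True, True, True, True, True]
   pick [ 1.03  0.38  2.05 -0.97  0.98  0.67] [True, True, True] [True, True, True]
42 -28 place [ 0.57  0.14  2.37 -1.28  0.65  0.56] back [True, True, True, True, True, True]
   pick [ 1.03  0.36  2.07 -0.97  0.94  0.63] [True, True, True] [True, True, True]
```

```bash
cat >> h.py <<'E'
S=np.array([.5293,.1298]); B=np.array([.467,.381]); TH=np.radians(-15.7)
HX=np.array([np.cos(TH),np.sin(TH),0]); HY=np.array([-np.sin(TH),np.cos(TH),0])
A=np.array([np.cos(np.radians(-35)),np.sin(np.radians(-35)),0]); OP,ZP=ori(A[:2],44,0)
def snaps(nm,names=("scene","side","wrist")):
    from cell import snapshot
    for n in names:
        s=snapshot(n); cv2.imwrite(f"pics/{nm}_{n}.png",s["color"][:,:,::-1]); np.savez(f"{nm}_{n}.npz",**s)
E
python3 - <<'E'
from h import *
from cell import *
q=list(get_q()); q[0]=0.9; move_joints(q)
G=np.r_[B,.046]+ZP*.002
move_pose((G-ZP*.12+[0,0,.12]).tolist(),OP.tolist())
movel((G-ZP*.12).tolist(),vel=.2)
snaps("e",("scene","side","wrist")); print(get_clock(),get_wrist_force())
e=load("e_wrist.npz"); print(e.pix([np.r_[B,.072],np.r_[B,0],np.r_[B,.046]]))
E
```

```text
10.6 [ 0.02170053  0.00349986 -0.59396873]
[[319.5601032  262.87989199]
 [319.58366009 173.85145076]
 [319.56931117 228.0802593 ]]
```

View pics/e_wrist.png

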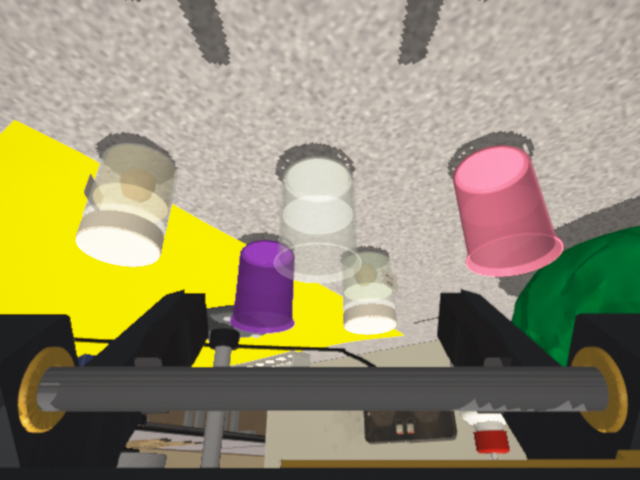

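View pics/e_side.png

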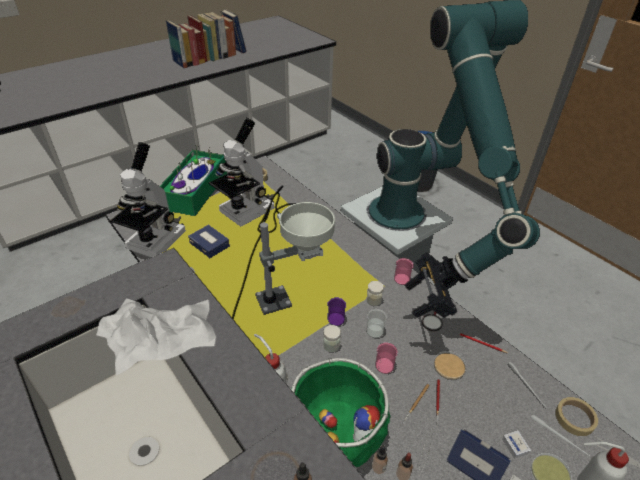

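The beaker rim is at (317,262) and its base at (318,178), matching the predicted (320,263) and (320,174). I go in.

Run:
```python
from h import *
from cell import *
G=np.r_[B,.046]+ZP*.002
movel(G.tolist(),vel=.12)
print(get_wrist_force()); close(15); print(get_finger_gap(),get_wrist_force(),get_position()-G)
movel((G+[0,0,.10]).tolist(),vel=.12)
print(get_finger_gap(),get_wrist_force(),get_clock()); snaps("f")
```

```text
[-0.18710047  0.73657802 -0.71373158]
0.05377504346866061 [-1.249525    0.18474848  1.54700366] [3.27780907e-05 3.37701291e-05 1.85631582e-04]
0.053573479432671 [-0.31180973  0.75403676 -0.25560938] 13.35
```

View pics/f_wrist.png

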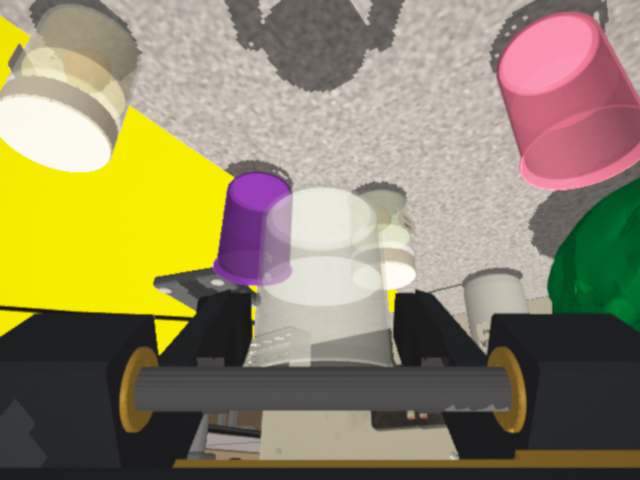

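View pics/f_scene.png

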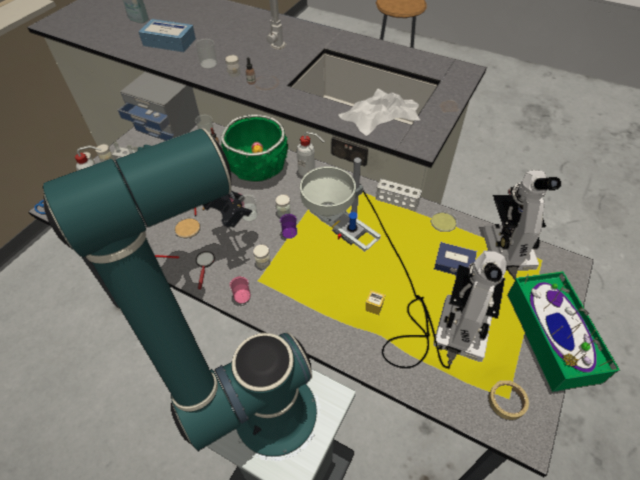

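Run:
```python
from h import *
from cell import *
f=load("f_wrist.npz")
for z in(.098,.1,.103,):
  for k in(-.01,0,.01): print(z,k,f.pix(np.r_[B+A[:2]*k,z]).round(1))
G=np.r_[S,.046]+ZP*.002
print(get_position().round(3))
ik0=lambda p: ik(p.tolist(),OP.tolist())
for k in (.24,.2,.15): print(np.round(G-A*k,3), ik0(G-A*k+[0,0,.1]) is not None)
```

```text
0.098 -0.01 [[324.7 195.2]]
0.098 0 [[324.6 208.6]]
0.098 0.01 [[324.4 220.8]]
0.1 -0.01 [[324.7 199. ]]
0.1 0 [[324.6 212.3]]
0.1 0.01 [[324.4 224.5]]
0.103 -0.01 [[324.7 204.9]]
0.103 0 [[324.6 218. ]]
0.103 0.01 [[324.4 230. ]]
[0.468 0.38  0.143]
[0.334 0.267 0.045] True
[0.367 0.244 0.045] True
[0.408 0.215 0.045] True
```

Run:
```python
from h import *
from cell import *
G=np.r_[S,.0465]+ZP*.002-A*.004
movel((G-A*.2+[0,0,.10]).tolist(),vel=.2)
movel((G-A*.12+[0,0,.045]).tolist(),vel=.15)
movel((G-A*.05+[0,0,.015]).tolist(),vel=.12)
movel((G+[0,0,.012]).tolist(),vel=.08)
hold(.2)
snaps("g"); print(get_finger_gap(),get_wrist_force(),get_clock(),get_position()-G)
g=load("g_wrist.npz"); print(g.pix([np.r_[S,.012],np.r_[S,.0]]),g.pix([np.r_[S,.168]]))
```

```text
0.053974452696095084 [-0.03078     0.07983152 -0.74732171] 17.2083 [-0.00014599  0.00026441  0.01198836]
[[322.15875059 214.43049617]
 [322.18239849 192.99465389]] [[321.62008047 702.71271237]]
```

View pics/g_wrist.png

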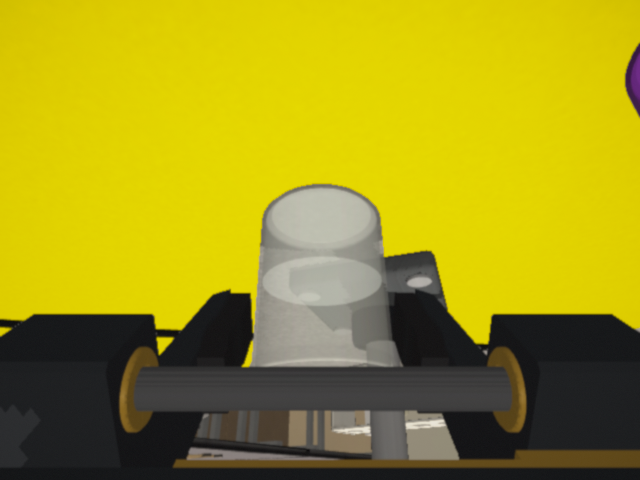

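View pics/g_side.png

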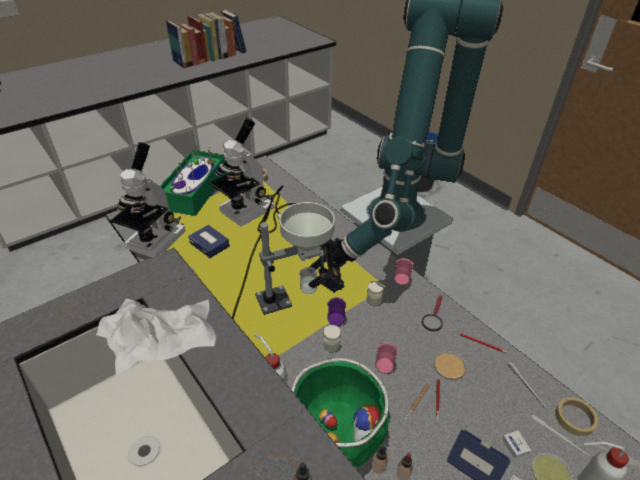

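View pics/g_scene.png

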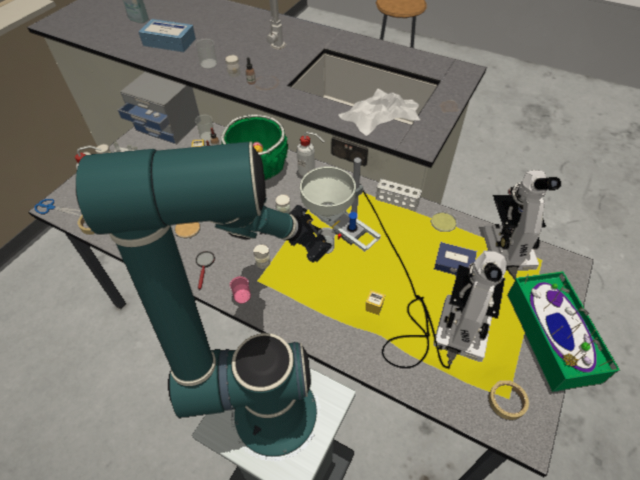

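The base is at (320,217) against a target projection of (322,214), so it is within about 2 mm. I set it down, release and back out.

Run:
```python
from h import *
from cell import *
G=np.r_[S,.0465]+ZP*.002-A*.004
movel((G).tolist(),vel=.04); hold(.1); print(get_wrist_force())
ungrasp(); hold(.1); print(get_finger_gap(),get_wrist_force())
# back out: along tool axis, slightly biased outward
movel((G-ZP*.02-A*.02).tolist(),vel=.08)
movel((G-A*.13+[0,0,.06]).tolist(),vel=.15)
snaps("i"); print(get_clock(),get_position())
V=load("i_wrist.npz"); print(V.pix([np.r_[S,0],np.r_[S,.072]]))
```

```text
[-0.3148017   1.10080811 -1.12889757]
0.0880745899589793 [-0.05575145 -0.60123779 -0.45733673]
20.1333 [0.42077804 0.20504599 0.10456344]
[[323.33775509 242.45192315]
 [323.27171289 331.1333931 ]]
```

View pics/i_wrist.png

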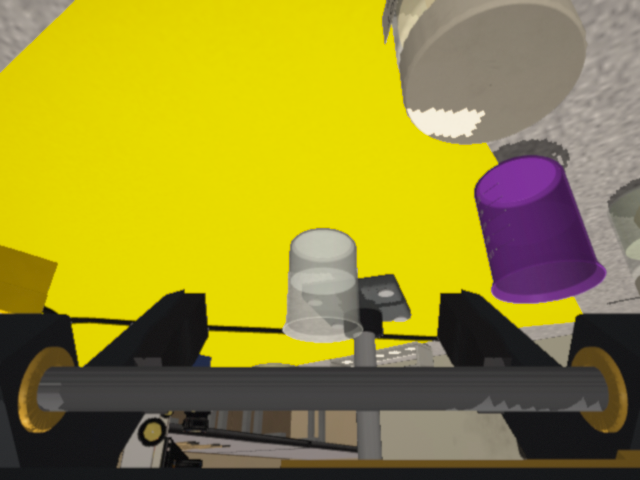

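View pics/i_side.png

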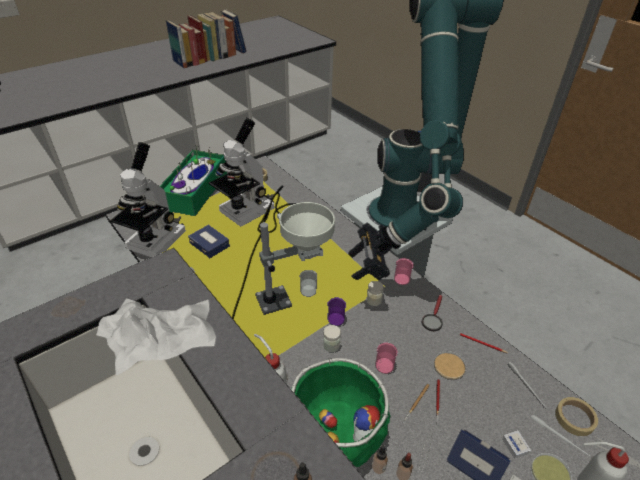

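The beaker stands upright under the spout: base at (323,246) and rim at (322,327), against predicted 242 and 331. The jars have not moved. Next is the knob, going over the top.

```bash
cat >> h.py <<'E'
KN=np.r_[S,0]-.098*HY; KN[2]=.2245
_r=np.radians(-18); DK=np.array([np.cos(_r)*HY[0]-np.sin(_r)*HY[1],np.sin(_r)*HY[0]+np.cos(_r)*HY[1],0])
OK,ZK=ori(DK[:2],40,1)
E
python3 - <<'E'
from h import *
from cell import *
T=KN+ZK*.002
movel((np.r_[S,.0465]-A*.2+[0,0,.16]).tolist(),vel=.2)
J=[-0.153,1.568,0,1.729,-.047]
move_joints([0.9]+J); move_joints([-0.4]+J)
for k in(.12,.06,0): print(ik((T-ZK*k).tolist(),OK.tolist()), ik((T-HY*.035-ZK*k).tolist(),OK.tolist()) is not None)
move_pose((T-ZK*.12+[0,0,.05]).tolist(),OK.tolist())
movel((T-ZK*.12).tolist(),vel=.15)
print(get_clock(),get_position()-(T-ZK*.12)); snaps("j")
V=load("j_wrist.npz"); print(V.pix([np.r_[KN[:2],.252],np.r_[KN[:2],.2],np.r_[KN[:2],.225]]))
E
```

```text
[-0.62485114 -0.28548355  2.1462454   0.71434149  1.37306879 -0.21657739] True
[-0.52825729 -0.24260121  2.20027196  0.74556157  1.24013101 -0.21310523] True
[-0.43332692 -0.17994572  2.24055472  0.7899561   1.10640917 -0.22347613] True
25.5083 [6.61269956e-04 1.10999608e-05 8.84448728e-04]
[[319.47607696 214.12996196]
 [319.75545492 247.66020436]
 [319.63296115 232.95880903]]
```

View pics/j_wrist.png

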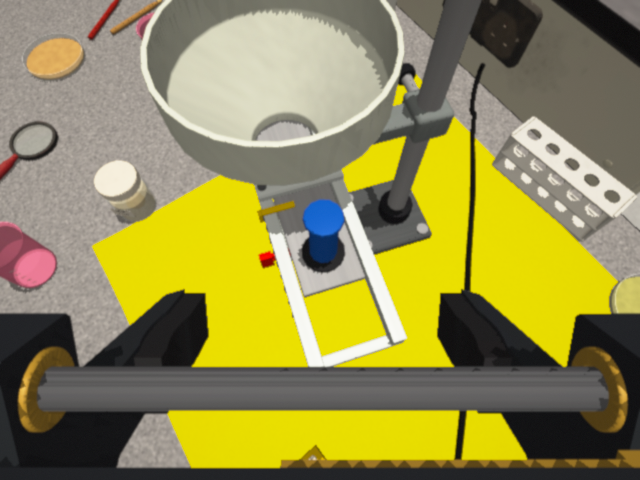

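View pics/j_scene.png

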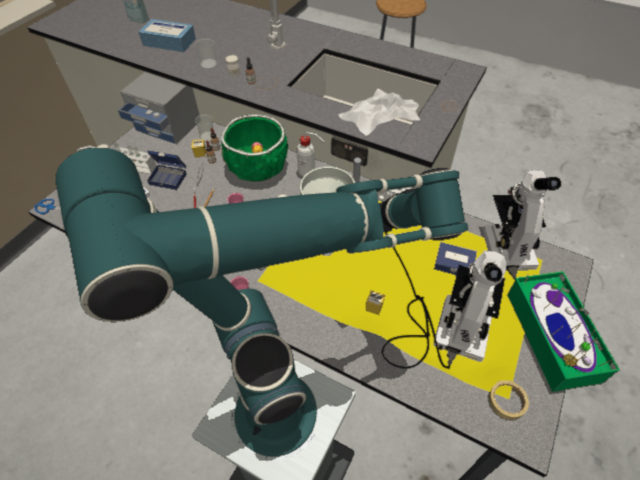

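The knob cap is at (323,214), 3.5 px right of prediction (about 2 mm). The pointer tip is at about (260,214) and the red marker at (266,259), both in clear view. I refine the gap from this view.

Run:
```python
from h import *
V=load("j_wrist.npz")
cv2.imwrite("pics/j_z.png",cv2.resize(V.im[180:300,220:370,::-1],None,fx=5,fy=5,interpolation=cv2.INTER_CUBIC))
h=cv2.cvtColor(V.im,cv2.COLOR_RGB2HSV).astype(int)
def c(m,b):
    x0,y0,x1,y1=b; v,u=np.nonzero(m[y0:y1,x0:x1]); return np.array([u.mean()+x0,v.mean()+y0]),len(u)
hh=lambda p:[np.dot(p-np.r_[S,0],HX).round(4),np.dot(p-np.r_[S,0],HY).round(4)]
m=((h[...,0]<8)|(h[...,0]>172))&(h[...,1]>140)&(h[...,2]>60); p,n=c(m,(250,240,285,275)); print("mark",p,n,[hh(V.plane(*p,z)) for z in(.186,.19)])
m=(h[...,0]>95)&(h[...,0]<125)&(h[...,1]>130)&(h[...,2]>150); p,n=c(m,(295,195,350,240)); print("cap",p,n,hh(V.plane(*p,.252)))
for uv in((259,214),(294,206)): print("ptr",hh(V.plane(*uv,.195)))
```

```text
mark [266.92207792 258.40909091] 154 [[np.float64(-0.0386), np.float64(-0.0885)], [np.float64(-0.0386), np.float64(-0.0902)]]
cap [323.15484429 217.22318339] 1156 [np.float64(0.0015), np.float64(-0.1007)]
ptr [np.float64(-0.0349), np.float64(-0.0552)]
ptr [np.float64(-0.0076), np.float64(-0.0567)]
```

View pics/j_z.png

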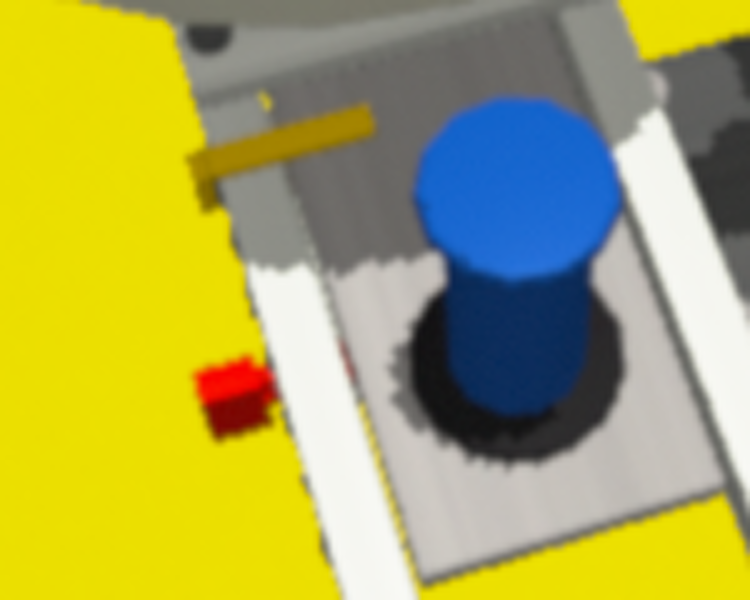

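Run:
```python
from h import *
from cell import *
T=KN+ZK*.002+HX*.0015-HY*.001
movel((T-ZK*.04).tolist(),vel=.12)
movel(T.tolist(),vel=.06); print(get_position()-T,get_wrist_force())
close(25); hold(.1); print(get_finger_gap(),get_wrist_force(),get_position()-T,get_clock())
snaps("k",("wrist","side"))
```

```text
[6.94296453e-05 1.36745800e-04 3.71833714e-05] [ 0.27995566 -0.31939088 -0.09632827]
0.019145258155727412 [-1.70992637  0.52252983  1.31445002] [-1.52963616e-04  8.32982833e-05 -1.79123385e-05] 28.4417
```

View pics/k_wrist.png

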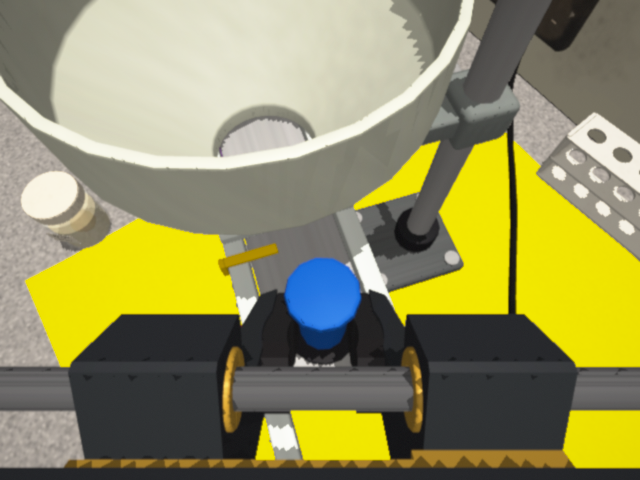

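The stem is between the pads with a 19 mm gap. I tighten and pull.

Run:
```python
from h import *
from cell import *
close(50); p=np.array(get_position())
T=KN+ZK*.002+HX*.0015-HY*.001
for k in(.010,.020,.0305):
    movel((T-HY*k).tolist(),vel=.04); print(k,get_wrist_force().round(1),get_finger_gap(),np.dot(get_position()-p,-HY).round(4))
hold(.2); print(get_clock(),get_wrist_force(),np.dot(get_position()-p,-HY)); snaps("l")
for n in("wrist","side","scene"): pass
V=load("l_side.npz"); cv2.imwrite("pics/l_z.png",cv2.resize(V.im[190:310,240:360,::-1],None,fx=5,fy=5,interpolation=cv2.INTER_CUBIC))
```

```text
0.01 [ 3.6  6.8 -2.1] 0.018330156979535148 0.0087
0.02 [ 4.7  7.6 -2.6] 0.01792556120662559 0.0186
0.0305 [ 4.5  8.  -2.5] 0.018225787871721594 0.029
30.175 [ 3.70791711  7.57612638 -2.4768739 ] 0.02898409755212473
```

View pics/l_wrist.png

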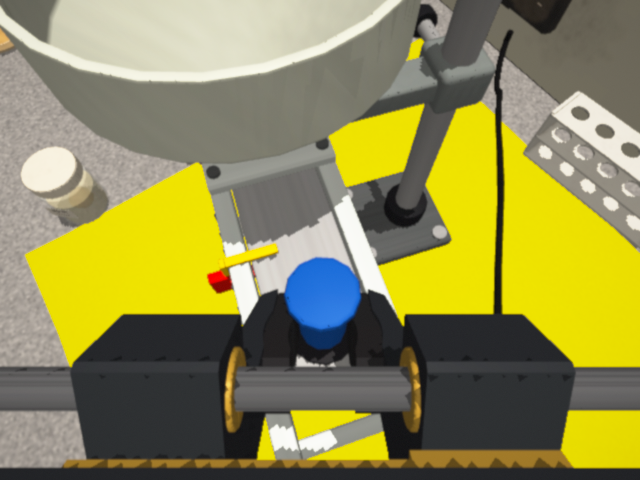

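View pics/l_z.png

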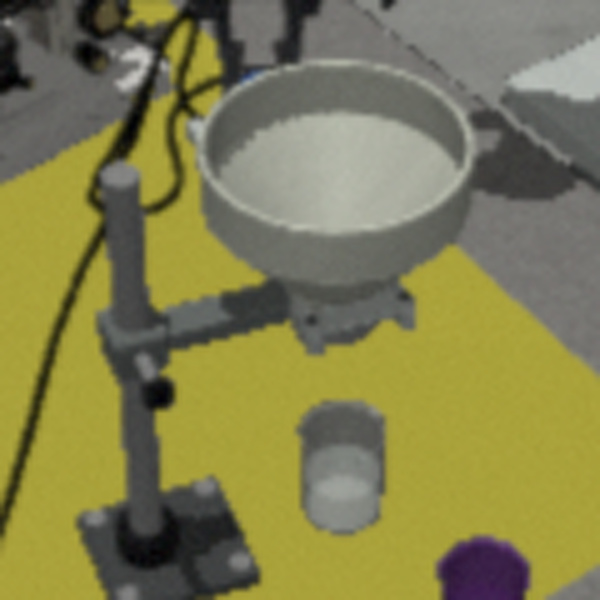

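Run:
```python
from h import *
V=load("l_wrist.npz")
cv2.imwrite("pics/l_z2.png",cv2.resize(V.im[190:310,190:310,::-1],None,fx=5,fy=5,interpolation=cv2.INTER_CUBIC))
h=cv2.cvtColor(V.im,cv2.COLOR_RGB2HSV).astype(int)
hh=lambda p:[np.dot(p-np.r_[S,0],HX).round(4),np.dot(p-np.r_[S,0],HY).round(4)]
for y in(-.08,-.085,-.09): print(V.pix([np.r_[S,.195]-.036*HX+y*HY,np.r_[S,.19]-.039*HX+y*HY]))
```

```text
[[218.14050009 257.13879888]
 [214.52194275 262.62028173]]
[[220.31770684 266.2625969 ]
 [216.62104401 271.61112824]]
[[222.53715856 275.56342657]
 [218.76004303 280.77286439]]
```

View pics/l_z2.png

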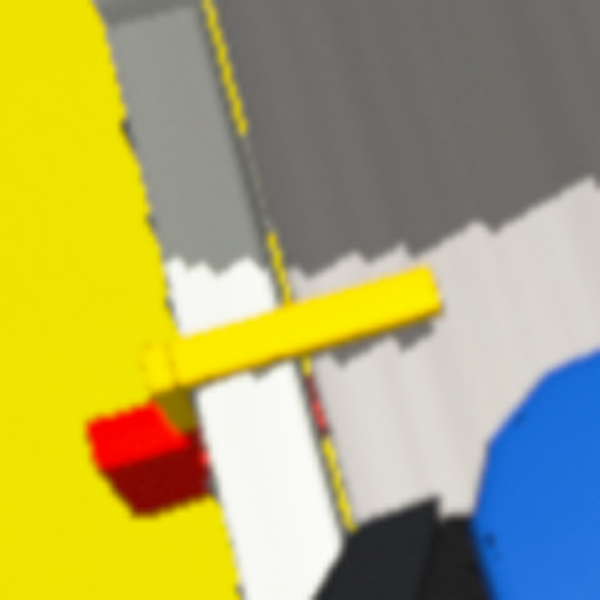

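Run:
```python
from h import *
V=load("l_wrist.npz"); h=cv2.cvtColor(V.im,cv2.COLOR_RGB2HSV).astype(int)
y=lambda V,uv,z:1e3*np.dot(V.plane(*uv,z)-np.r_[S,0],HY)
m=((h[...,0]>95)&(h[...,0]<125)&(h[...,1]>130)&(h[...,2]>150)).astype(np.uint8)
c=max(cv2.findContours(m,0,2)[0],key=cv2.contourArea); e=cv2.fitEllipse(c); print(e)
k=y(V,e[0],.252)
print("knob",k,"marker top",y(V,(218,276.4),.19),"ptr top@.2",y(V,(222,263),.2))
# marker corners: top-back-left, top-front-left, bottom-front-left
for uv,z in (((190+88/5,190+420/5),.19),((190+108/5,190+470/5),.19),((190+138/5,190+515/5),.172)): print(y(V,uv,z))
J=load("j_wrist.npz");h=cv2.cvtColor(J.im,cv2.COLOR_RGB2HSV).astype(int)
m=((h[...,0]>95)&(h[...,0]<125)&(h[...,1]>130)&(h[...,2]>150)).astype(np.uint8)
c=max(cv2.findContours(m,0,2)[0],key=cv2.contourArea); e=cv2.fitEllipse(c)
print("J knob",y(J,e[0],.252))
for uv,z in (((220+195/5,180+376/5),.19),((220+206/5,180+405/5),.19),((220+218/5,180+438/5),.172)): print(y(J,uv,z))
```

```text
((322.37713623046875, 293.046875), (70.69805908203125, 73.86588287353516), 90.43490600585938)
knob -129.75835974646148 marker top -87.66484093855158 ptr top@.2 -85.83433759625787
-84.85787403952666
-90.54936256242888
-89.20173712113538
J knob -100.65908667438579
-85.90537581712572
-90.88102475484412
-89.26549776271929
```

The pointer is about 1 mm short of the marker: from the knob, the pointer is at -86.8 mm and the marker centre at -87.7 mm. I nudge 1 mm further, release, back out and check.

Run:
```python
from h import *
from cell import *
T=KN+ZK*.002+HX*.0015-HY*.001
movel((T-HY*.0315).tolist(),vel=.03); hold(.1)
p=np.array(get_position()); movel(p.tolist(),vel=.03)
ungrasp(); hold(.1); print(get_finger_gap(),get_wrist_force())
movel((p-ZK*.06).tolist(),vel=.1); movel((p-ZK*.12-HY*.0).tolist(),vel=.15); hold(.1)
print(get_clock()); snaps("m")
V=load("m_wrist.npz"); h=cv2.cvtColor(V.im,cv2.COLOR_RGB2HSV).astype(int)
y=lambda V,uv,z:1e3*np.dot(V.plane(*uv,z)-np.r_[S,0],HY)
m=((h[...,0]>95)&(h[...,0]<125)&(h[...,1]>130)&(h[...,2]>150)).astype(np.uint8); m[300:]=0
c=max(cv2.findContours(m,0,2)[0],key=cv2.contourArea); e=cv2.fitEllipse(c); print(e,y(V,e[0],.252))
cv2.imwrite("pics/m_z.png",cv2.resize(V.im[160:280,220:370,::-1],None,fx=5,fy=5,interpolation=cv2.INTER_CUBIC))
```

```text
0.08804590240208268 [0.11298627 0.12582237 0.54836018]
33.5333
((324.0330505371094, 214.72291564941406), (35.24810028076172, 40.0341796875), 90.41947174072266) -130.50689556281154
```

View pics/m_wrist.png

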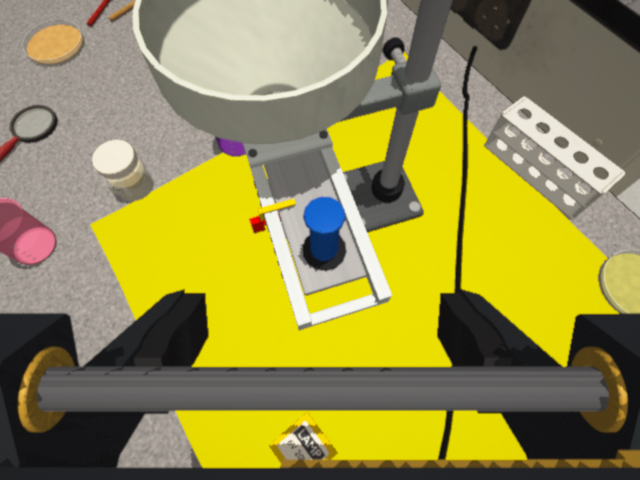

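View pics/m_z.png

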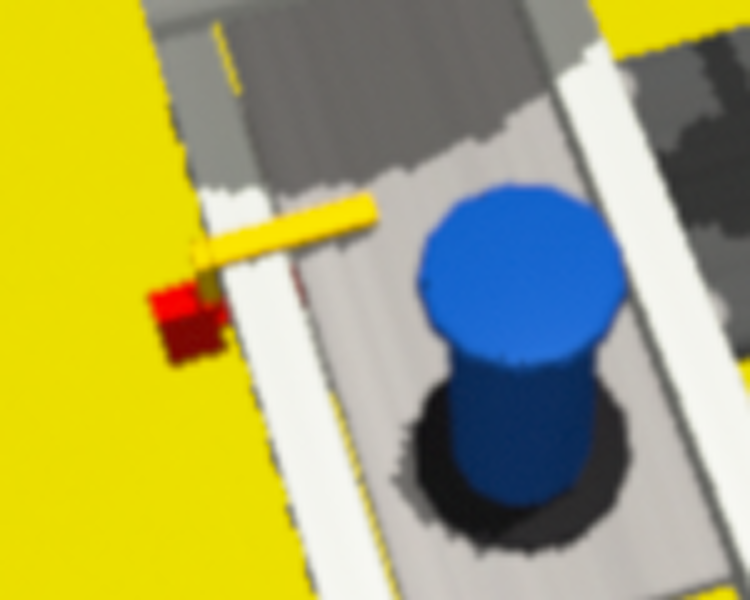

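View pics/m_side.png

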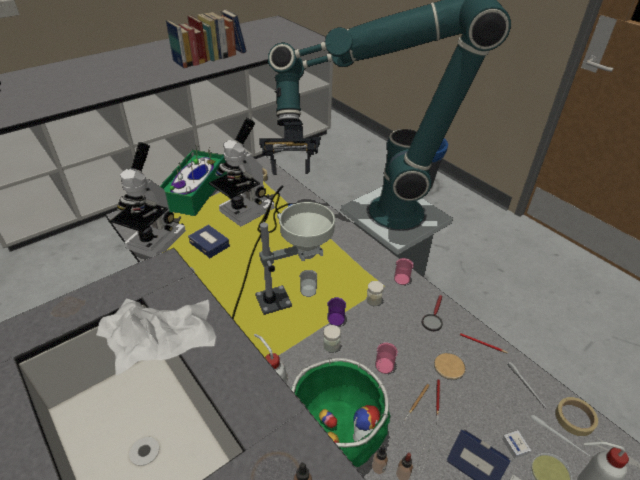

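Run:
```python
from h import *
from cell import *
V=load("m_side.npz"); print("rim",V.plane(308.4,274.6,.072)[:2]-S,"base",V.plane(308.2,292,.003)[:2]-S, get_wrist_force(), abs(get_joint_vel()).max())
hold(.2); close_job()
```

```text
rim [-0.006509   -0.00101563] base [-0.00035519  0.00636918] [-0.45616276  0.4768863   1.50996775] 0.007930130056736876
the job is handed in; nothing more can be done
```

The beaker is standing under the spout and the slide gate is pulled out to the red marker. I handed the job in at about 34 s of the 59 s allowed; the hand-in reports no verdict.

- **Beaker:** I picked it with the gripper leaning 44°, set it down under the spout, and released it with the gate still shut. The side camera then put the rim about 6.5 mm and the base about 6.4 mm from the spout axis, against the 15 mm limit. Those two offsets point different ways, which I put down to reading pixels by eye. The wrist view after release suggested a few millimetres at most, and the beaker stood upright.
- **Gate:** I gripped the knob with a 40° lean, pulled about 29 mm, checked, and nudged it roughly 1 mm further. From the knob's position after release, the pointer is at -87.5 mm, and the marker's centre measured about -87.7 mm. Earlier views of the marker ranged from about -84 to -88 mm, so I expect the pointer to be within 2 to 4 mm, against the 5 mm limit.
- **Everything else:** In the final views the jars looked in place, and I saw no shift of the carton, slide case or marker. The gripper was open and backed about 12 cm off the knob. The last wrist force reading was about 1.6 N, which I take as sensor offset with nothing touching.

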